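# Scan the job ticket, then hover the reader over the lens

### The job

Lift the hand reader out of its cradle, point its window squarely at the middle of the ticket on the job tray from about 8 cm away, and hold it steady there for two seconds to read the job. Then carry it over the walls of the splash tub and stop with it upright about 1 cm above the lens, centred over it and with the long side of the reader's hood along the long side of the lens. Touch neither the tub, the lens nor the job tray, leave the other things alone, and finish while still gripping the reader in that hover: do not put it down or let go.

Things in the scene. Friction and masses are not known exactly. Their poses are not given: they have to be found in the camera images.
- reader: Hand reader, 160 mm tall, 0.15-0.30 kg, upright in the cradle. White hood 62 (x) by 32 mm (y), 30 high, its underside the window; black neck 26 by 20 mm, z 30 to 60; white flat-sided handle 36 (x) by 24 mm (y), z 60 to 160. Origin: centre of the window; z towards the handle's top, x along the hood's long side. Centre of mass about z 100; grip the handle across its 24 mm, about z 130.
- reader_window (a point): Centre of the reader's window, the same point as the reader's origin. The reader looks out of it along its own -z.
- reader_top (a point): Centre of the top of the reader's handle, 160 mm above the window.
- cradle: Fixed black cradle: open shallow box 78 mm (x) by 48 mm (y) outside, 22 mm high, 5 mm walls and floor, on a steel foot 110 by 80 mm. The hood stands in it with 3 mm play all round; lift the reader 25 mm or more straight up to clear it. Origin: centre of its underside on the table.
- job_tray: Fixed grey job tray, left or right of the cradle (the tub is on the other side). Origin: on the table right below the middle of the ticket; the open tray part (150 mm in x, 180 mm in y, 45 mm high, spectacles in it) extends from 50 to 200 mm along its +x, away from the robot.
- ticket: Paper ticket 60 mm (x) by 80 mm (y) with black bars, on the tray's sloping plate (85 by 105 mm), tilted 0.45 rad from level: it faces up and towards the robot. A small steel clip at its upper edge stands 8 mm proud. Origin: middle of the paper's face, 70 mm above the table; z is its outward normal, x points up the slope.
- tub: Fixed white open splash tub with black rim, outside 270 mm (x) by 206 mm (y), walls 106 mm high. Origin: centre of its underside on the table. In it a carriage slides along the tub's x and stands anywhere within 30 mm of the middle; it bears a post with the lens.
- lens: Brown-tinted oblong lens with round ends, 60 mm (x) by 38 mm (y), 5 mm thick, lying level on the post in the tub, below the tub's rim. Origin: centre of its top face, 71 mm above the table; x along its long side (either way round will do), z up.
- felt_wheel: Bystander: round polishing wheel lying flat, 80 mm across and 30 mm high. Origin: centre of its underside.
- cleaner: Bystander: bottle, 48 mm across and 110 mm high. Origin: centre of its underside.
- screw_pot: Bystander: low lidded pot for screws, 44 mm across and 45 mm high. Origin: centre of its underside.
Things that resemble listed ones, but are neither listed nor needed, are in the scene too. Leave any red look-alike of the reader alone.

How it is judged:
By the outcome, as a careful person would: the job done as asked, in the order asked, and still so for the second after the job is handed in, while the arm keeps its last pose, push and grip.
It also fails if it takes over 56 s, if anything falls off the work surface, if the arm or the gripper's body presses on something with over 40 N, if the wrist force passes 120 N, or if a joint passes its speed limit or range.

### The arm

A 7-joint arm with a two-finger parallel gripper is mounted at the origin on the work surface. World frame = base frame: x ahead of the robot, y to its left, z up, the work surface at z = 0. Lengths are in m, angles in degrees, forces in N, time in s.
With the tool pointing down it reaches from about 0.35 to 0.9 m from the base axis. Payload 7.2 kg.
Tool frame: the origin (TCP) lies at the very end of the fingers, on their centre line; the grasp point (between the pads) lies 19 mm behind it (env.grasp_offset is the distance from the TCP to the grasp point, in m); y points along the fingers, z is the direction in which the jaws open and shut, and the axes are right-handed (so a half turn about y gives the same grasp; the last joint's range is limited). The gripper opens to 88 mm and grips with 3 to 60 N. Pads are 20 mm wide; open, the fingers measure 115 mm over their backs; the gripper's body (75 mm by 178 mm) begins 61 mm behind the grasp point.
Start: joints at [60.607, 23.554, -0.728, 91.456, 0.321, 64.991, -4.71], TCP at [0.269, -0.564, 0.223] pointing down, gripper open.
Joint ranges: [-169.25, 169.25], [-16.82, 113.86], [-84.01, 82.57], [7.8, 145.47], [-59.2, 239.2], [7.22, 106.19], [-163.78, 163.78]. Speed limits (degrees/s): [136.94, 136.94, 172.46, 172.46, 180, 180, 180].

### API

Orientations are given as a 3x3 rotation matrix whose columns are the frame's x, y, z axes.
In Python, from station import observe, read_camera, order, models, env gives the robot as it stands.
- The arm moves only by the tool send_rows, never from a script. Its argument "steps" is a list of rows, each an object of numbers: "dx", "dy", "dz": the shift along the world's x, y, z in cm; "rx", "ry", "rz": the turn, a rotation vector about the world's x, y, z in degrees; "claw": the closure, from 0 (fully open) to 1 (shut). In form: [{"dx": .., "dy": .., "dz": .., "rx": .., "ry": .., "rz": .., "claw": ..}, ...]. A call has 1 to 5 rows; each row shifts and turns the commanded pose from where the row before left it; what a row does not reach is not made up. A row lasts 1/12 s, in which the tool goes at most 41.7 mm and 7.16 degrees, less where a joint would pass 70% of its speed; a pose out of reach is approached as far as the arm can. A call with a gripper value outside its range is refused whole. The fingers move at their own pace and stop on an object; "newtons" is the grip in N (left out, the last holds). Time passes only in rows, so rows that do not move let the fingers close. It gives the time, the measured TCP pose, the force and the opening at its end, in the units of the state.
- observe(): the state, without advancing time (a new reading comes with each control period).
- read_camera(name): name is "scene" or "top" or "wrist"; returns a dict with "img" (480x640x3 uint8, red, green, blue), "range_z" (480x640 float32, m along the optical axis (not along the pixel's ray), 0 where there is no reading), "fov_y" (degrees; the focal length in pixels is half the picture's height over the tangent of half this angle, whatever the lens; pixels are square), "cx", "cy" (the principal point, pixels), "extrinsics" (4x4, takes a point from camera to world coordinates); the wrist camera has in their place "tool_from_camera" (4x4, takes a point from camera to tool coordinates, whose origin is the TCP and whose axes are the tool frame's). Camera axes: x right, y down, z forward; pixel columns grow to the right and rows downward; lengths in m; the calibration is good to about 2 mm. The wrist camera is an equidistant fisheye: a pixel r from the principal point sees the ray r / f radians off the axis. A picture is of the moment at which its call begins: read the wrist's pose just before it.
- order.job_done(): hands the job in, once; it reports no verdict.
Trained networks look in the newest picture that a camera, given by its name, has taken for a name from the list of things; names that differ only in an ending like _2 or _b are one class to them, and where a whole thing is asked for, a point or a joint stands for the part that bears it (a point fixed in the world has none). Each returns a list of dicts, best first, with "conf" (0 to 1); they miss things now and then, are a little off and sometimes report something else, mostly with a low value. They report only what shows in the picture. A call takes as long as a camera call. They do not tell look-alikes from the thing itself.
- models.search_frame(camera, label): "box" ([left, top, width, height] in pixels, round what is visible of it).
- models.cut_out(camera, label): "pixels" (480x640 bool, what is visible of it) and "box" ([left, top, width, height] in pixels, round what is visible of it).
The state is a dict: "t": time; "joint_positions": joint angles; "qvel": joint speeds; "tau": joint torques, N m; "tool_pos": TCP position; "eef_rot": TCP orientation; "force": force on the tool from outside, world axes, zero at the start; "ft_torque": the same for the moment, N m; "finger_gap": opening from 0.0 (shut) to 1.0 (fully open).
Only numpy, scipy, OpenCV 4.12 (cv2) and the standard library are available. Lean on these libraries where they do the work, as an engineer would, in place of code of your own. Each camera call takes 0.05 s, during which the arm holds its last target.

## Working session

There is one attempt and no reset: what is moved stays moved. The work goes in short steps, Python scripts to look and compute and a tool call to move; the robot and the scene stay as the last step left them, time stands still between calls to the robot, and variables do not carry over. Pictures are saved under pics/ and viewed, and the job is handed in when it is done.

Besides the shell and the picture viewer there is one more tool, called after ">>>" as a command line: name --argument value ..., lists and objects as JSON in quotes. send_rows: Moves the arm, as the interface text tells. Its arguments: {"type":"object","properties":{"steps":{"type":"array"},"newtons":{"type":"number"}},"required":["steps"]}

```bash
mkdir -p pics; ls; python3 - <<'E'
from station import observe, read_camera, order, models, env
import cv2
s=observe();print(s)
print(env.grasp_offset)
for n in ["scene","top","wrist"]:
    c=read_camera(n)
    cv2.imwrite(f"pics/{n}0.png",c["img"][:,:,::-1])
    print(n,c["fov_y"],c["cx"],c["cy"],c.get("extrinsics",c.get("tool_from_camera")))
E
```

```text
pics
{'t': 0.0, 'joint_positions': array([60.60739456, 23.60069004, -0.72921187, 91.50065319,  0.32229218,
       64.9898108 , -4.7085343 ]), 'qvel': array([-0.09670658,  0.05367879, -0.01363524, -0.02466593, -0.02700944,
       -0.02519045, -0.00628949]), 'tau': array([-5.13687951e-05, -5.87956524e+01,  6.41794782e-01, -2.91067046e+01,
       -5.37986727e-02,  1.82325655e-02,  9.23655716e-05]), 'tool_pos': array([ 0.26868264, -0.56377466,  0.22182594]), 'eef_rot': array([[-9.02667797e-01, -7.80980564e-04,  4.30337354e-01],
       [-4.30338044e-01,  1.34482065e-03, -9.02666804e-01],
       [ 1.26238672e-04, -9.99998791e-01, -1.55001194e-03]]), 'force': array([-0.00475997,  0.55277822, -0.22147574]), 'ft_torque': array([-0.02163858,  0.01200422,  0.03016776]), 'finger_gap': 1.0025859896388296}
0.0187
scene 56.55709709514815 316.30933862744905 246.1703730811141 [[-0.82871248  0.46961203 -0.30446701  0.79405815]
 [ 0.55964565  0.68979106 -0.45933107  0.33508575]
 [-0.00568878 -0.55104703 -0.8344548   0.72544906]
 [ 0.          0.          0.          1.        ]]
top 46.29398867240549 311.6814869148848 236.8474607173038 [[ 1.98642046e-03 -9.93464935e-01  1.14120447e-01  4.72574466e-01]
 [-9.99814436e-01  2.13602901e-04  1.92626203e-02 -9.75147678e-03]
 [-1.91611143e-02 -1.14137534e-01 -9.93280159e-01  1.02729828e+00]
 [ 0.00000000e+00  0.00000000e+00  0.00000000e+00  1.00000000e+00]]
wrist 65.70646984690485 317.74895886779234 240.2168310738731 [[ 3.04929006e-06  9.63382635e-01  2.68130376e-01 -7.28401270e-02]
 [-5.76901626e-04 -2.68130330e-01  9.63382475e-01 -1.62695822e-01]
 [ 9.99999834e-01 -1.57622483e-04  5.54959401e-04  1.22433723e-03]
 [ 0.00000000e+00  0.00000000e+00  0.00000000e+00  1.00000000e+00]]
```

View pics/scene0.png

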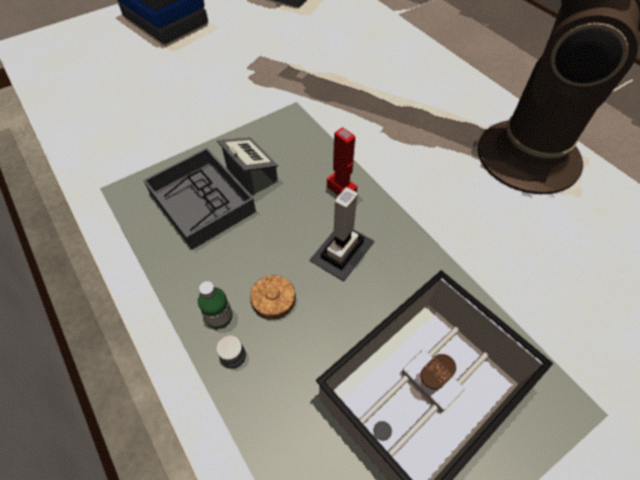

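View pics/top0.png

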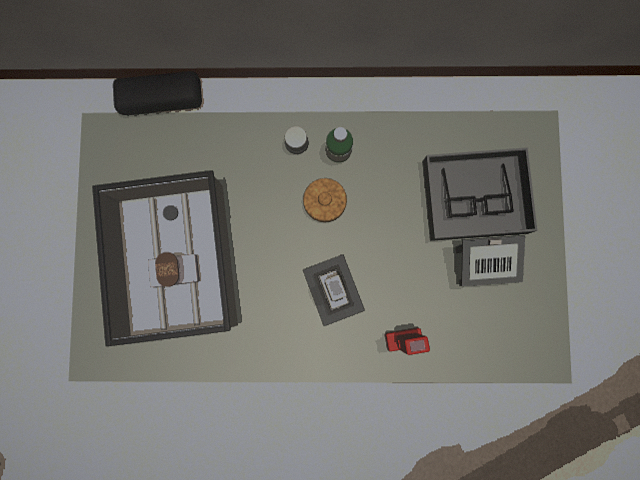

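View pics/wrist0.png

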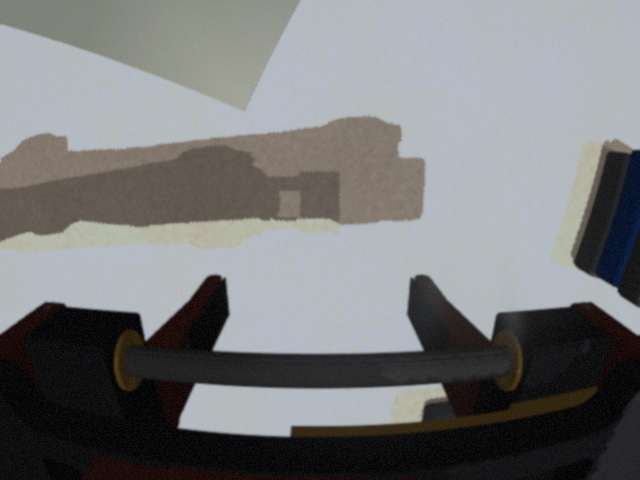

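The top picture shows the white reader in its cradle at about (333,290). The red look-alike is at (408,340), the ticket at (493,262), and the tub on the left with the brown lens at (168,268).

```bash
cat > h.py <<'E'
import numpy as np, cv2
from station import observe, read_camera, order, models, env
np.set_printoptions(precision=4,suppress=True)
def cloud(c):
    H,W=c["range_z"].shape; f=H/2/np.tan(np.radians(c["fov_y"]/2))
    u,v=np.meshgrid(np.arange(W),np.arange(H)); z=c["range_z"]
    P=np.stack([(u-c["cx"])/f*z,(v-c["cy"])/f*z,z],-1)
    E=c["extrinsics"]; return P@E[:3,:3].T+E[:3,3]
def wcloud(c,s):
    H,W=c["range_z"].shape; f=H/2/np.tan(np.radians(c["fov_y"]/2))
    u,v=np.meshgrid(np.arange(W),np.arange(H)); z=c["range_z"]
    du=u-c["cx"];dv=v-c["cy"];r=np.hypot(du,dv);th=r/f
    k=np.where(r>0,np.tan(th)/np.maximum(r,1e-9),1/f)
    P=np.stack([du*k*z,dv*k*z,z],-1)
    T=c["tool_from_camera"];P=P@T[:3,:3].T+T[:3,3]
    return P@np.array(s["eef_rot"]).T+np.array(s["tool_pos"])
def rect(pts):
    (cx,cy),(w,h),a=cv2.minAreaRect((pts[:,:2]*1000).astype(np.float32))
    if w<h: w,h=h,w;a+=90
    return np.array([cx,cy]),w,h,(a+90)%180-90
E
python3 - <<'E'
from h import *
for n in ["top","scene"]:
    c=read_camera(n);P=cloud(c);np.savez(f"{n}0.npz",P=P,img=c["img"])
    for l in ["reader","cradle","job_tray","ticket","tub","lens","felt_wheel","cleaner","screw_pot"]:
        for d in models.cut_out(n,l)[:3]:
            m=d["pixels"]&(c["range_z"]>0);p=P[m]
            if len(p)<5: continue
            z=p[:,2];q=p[z>np.percentile(z,99)-0.008]
            print(n,l,round(d["conf"],2),d["box"],len(p),"med",np.median(p,0),"zmax",z.max(),"toprect",*rect(q))
E
```

```text
top reader 0.75 [387.5, 327.1, 41.5, 26.8] 844 med [ 0.4101 -0.144   0.1312] zmax 0.16360600194921948 toprect [ 407.2949 -152.2799] 35.35430908203125 23.70108413696289 -78.54351711273193
top reader 0.61 [322.1, 268.5, 26.5, 40.2] 706 med [ 0.4923 -0.0274  0.1609] zmax 0.1696175390282224 toprect [494.4171 -28.902 ] 35.892120361328125 23.945510864257812 20.4875431060791
top cradle 0.67 [305.6, 253.9, 56.9, 69.4] 1990 med [ 0.4938 -0.0285  0.005 ] zmax 0.03727110965067493 toprect [494.5989 -28.8987] 78.09497833251953 48.06203842163086 20.695716857910156
top job_tray 0.85 [420.5, 147.1, 116.8, 140.1] 11965 med [ 0.6425 -0.2965  0.007 ] zmax 0.09682331534467647 toprect [ 566.415  -295.7866] 103.88055419921875 29.892728805541992 -85.65320682525635
top ticket 0.66 [460.8, 236.5, 65.4, 53.3] 2799 med [ 0.5428 -0.2981  0.0702] zmax 0.09682331534467647 toprect [ 573.6134 -295.4204] 100.65196990966797 12.34082317352295 -84.8164176940918
top ticket 0.22 [320.1, 270.1, 28.5, 41.1] 659 med [ 0.4914 -0.0274  0.1623] zmax 0.1696175390282224 toprect [494.4171 -28.902 ] 35.892120361328125 23.945510864
[... 2113 characters left out ...]
8748 med [0.5399 0.2645 0.018 ] zmax 0.10943087001383844 toprect [547.5566 262.1615] 270.71160888671875 206.2521514892578 7.311765670776367
scene lens 0.67 [401.7, 346.1, 64.8, 68.1] 2236 med [0.535  0.263  0.0356] zmax 0.07374518999031565 toprect [529.3999 259.8955] 60.2775764465332 37.88159942626953 7.748462200164795
scene felt_wheel 0.65 [252.8, 274.7, 41.4, 46.0] 1576 med [ 0.6614 -0.0044  0.0243] zmax 0.03300797481917017 toprect [658.988   -9.1791] 76.79631805419922 74.94911193847656 13.460576057434082
scene screw_pot 0.95 [216.4, 332.1, 30.6, 36.8] 765 med [0.7689 0.0486 0.0433] zmax 0.04742639273178895 toprect [768.8353  41.7569] 39.576148986816406 38.530723571777344 52.99363327026367
```

The reader class gives two candidates: the red one at (408,340) and the white one at (335,289). The white one standing in the cradle fits the description, since it is white and upright in the black cradle. I'll confirm it with an enlarged crop and refine the poses.

```bash
python3 - <<'E'
from h import *
for n in ["top","scene"]:
    d=np.load(f"{n}0.npz");P=d["P"];img=d["img"];c=None
    X,Y,Z=P[...,0],P[...,1],P[...,2]
    def reg(x,y,r,z0,z1): return P[(np.hypot(X-x,Y-y)<r)&(Z>z0)&(Z<z1)]
    for (x,y) in [(.5,.05),(.5,-.2),(.6,.1),(.42,-.05)]:
        q=reg(x,y,.015,-.02,.02);print(n,"table",len(q),np.median(q[:,2]) if len(q) else None)
    q=reg(.4945,-.028,.035,.15,.19);zm=np.median(q[:,2]);q=q[abs(q[:,2]-zm)<.004]
    print("reader top",len(q),zm,q.mean(0),*rect(q))
    q=reg(.529,.259,.045,.060,.09);zm=np.median(q[:,2]);q=q[abs(q[:,2]-zm)<.005];print("lens",len(q),zm,q.mean(0),*rect(q))
    q=reg(.54,-.295,.08,.04,.11)
    # plane fit
    for _ in range(5):
        m=q.mean(0);nn=np.linalg.svd(q-m,full_matrices=0)[2][2];nn*=np.sign(nn[2]);e=(q-m)@nn;q=q[abs(e)<max(.002,2*e.std())] if _<4 else q
    print("plate",len(q),m,nn,"tilt",np.arccos(nn[2]),"yaw",np.degrees(np.arctan2(-nn[1],-nn[0])))
    yaw=np.arctan2(-nn[1],-nn[0])
    ey=np.array([-np.sin(yaw),np.cos(yaw),0]);ex=np.cross(ey,nn)
    uv=np.stack([(q-m)@ex,(q-m)@ey],-1);r=rect(uv);print("platerect",r,"centre",m+ex*r[0][0]/1e3+ey*r[0][1]/1e3)
    # paper: bright
    mk=(np.hypot(X-.54,Y+.295)<.08)&(Z>.04)&(abs((P-m)@nn)<.004)
    g=img.astype(float).mean(-1);b=mk&(g>130)
    mm=cv2.morphologyEx(b.astype(np.uint8),cv2.MORPH_CLOSE,np.ones((3,3)));
    qq=P[(mm>0)];uv=np.stack([(qq-m)@ex,(qq-m)@ey],-1);r=rect(uv);print("paper",len(qq),r,m+ex*r[0][0]/1e3+ey*r[0][1]/1e3)
d=np.load("top0.npz");cv2.imwrite("pics/c1.png",cv2.resize(d["img"][235:375,280:450,::-1],None,fx=4,fy=4,interpolation=cv2.INTER_CUBIC))
E
```

```text
top table 211 0.0005605396047279054
top table 211 0.00010221364602824856
top table 205 0.0002692571456659465
top table 220 0.0004376532105715425
reader top 353 0.1645424426948634 [ 0.4943 -0.0288  0.1645] [494.4957 -28.9378] 35.762325286865234 23.980222702026367 21.32978057861328
lens 680 0.07058144949254613 [0.5277 0.2574 0.0705] [527.5963 257.9787] 59.153316497802734 39.02144241333008 6.568571090698242
plate 2561 [ 0.5416 -0.2982  0.0693] [-0.4357 -0.0328  0.8995] tilt 0.4521332879410266 yaw 4.30843708252186
platerect (array([ 0.0459, -0.6092]), 106.1443099975586, 86.89383697509766, 89.95391082763672) centre [ 0.5417 -0.2988  0.0694]
paper 1118 (array([154.0659, 146.4776]), 523.388916015625, 94.08067321777344, 43.573516845703125) [ 0.6688 -0.1417  0.1367]
scene table 181 0.00024425308445363836
scene table 124 0.00019257084312440664
scene table 223 0.00028902219502169313
scene table 139 0.0003589247054808231
reader top 261 0.1638967023747513 [ 0.4964 -0.0248  0.1644] [495.7309 -26.133 ] 36.259246826171875 23.747112274169922 20.077688217163086
lens 908 0.07062984573749065 [0.53   0.2602 0.0706] [529.3999 259.8955] 60.2775764465332 37.88159942626953 7.748462200164795
plate 1155 [ 0.5444 -0.2917  0.0705] [-0.4285 -0.0254  0.9032] tilt 0.44367843214604685 yaw 3.3873264439769413
platerect (array([-3.1346, -4.1217]), 106.69953918457031, 86.63068389892578, -89.77629408240318) centre [ 0.5418 -0.296   0.0691]
paper 445 (array([233.5542, 296.0277]), 873.5364990234375, 92.49563598632812, 51.856170654296875) [0.7375 0.0162 0.1707]
```

View pics/c1.png

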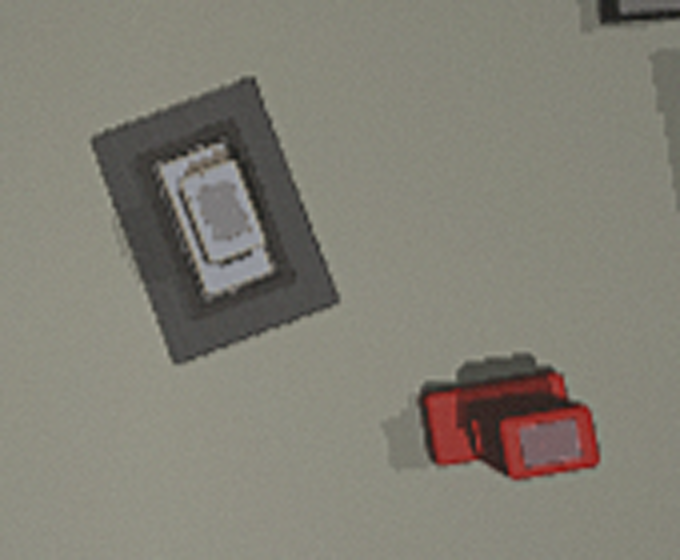

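The crop confirms it: the white reader in the black cradle is at crop (215,215) and the red look-alike lies at crop (520,430). I'm moving above the white one.

>>> send_rows --steps '[{"dx":1.25,"dy":2.98,"dz":0.3,"rz":-0.28,"claw":0},{"dx":1.25,"dy":2.98,"dz":0.3,"rz":-0.28,"claw":0},{"dx":1.25,"dy":2.98,"dz":0.3,"rz":-0.28,"claw":0},{"dx":1.25,"dy":2.98,"dz":0.3,"rz":-0.28,"claw":0},{"dx":1.25,"dy":2.98,"dz":0.3,"rz":-0.28,"claw":0}]'

```text
validation failed for argument at $.st...
```

>>> send_rows --steps '[{"dx":1.25,"dy":2.98,"dz":0.1,"rz":-0.28,"claw":0},{"dx":1.25,"dy":2.98,"dz":0.1,"rz":-0.28,"claw":0},{"dx":1.25,"dy":2.98,"dz":0.1,"rz":-0.28,"claw":0},{"dx":1.25,"dy":2.98,"dz":0.1,"rz":-0.28,"claw":0},{"dx":1.25,"dy":2.98,"dz":0.1,"rz":-0.28,"claw":0}]'

```text
validation failed for argument at $.st...
```

>>> send_rows --steps '[{"dx":1.25,"dy":2.98,"rz":-0.28,"claw":0},{"dx":1.25,"dy":2.98,"rz":-0.28,"claw":0},{"dx":1.25,"dy":2.98,"rz":-0.28,"claw":0},{"dx":1.25,"dy":2.98,"rz":-0.28,"claw":0},{"dx":1.25,"dy":2.98,"rz":-0.28,"claw":0}]'

```text
validation failed for argument at $.st...
```

>>> send_rows --steps '[{"dx":1.25,"dy":2.98,"rz":-0.28,"claw":0},{"dx":1.25,"dy":2.98,"rz":-0.28,"claw":0},{"dx":1.25,"dy":2.98,"rz":-0.28,"claw":0},{"claw":0},{"claw":0}]'

```text
validation failed for argument at $.st...
```

>>> send_rows --steps '[{"dx":1.25,"dy":2.98,"dz":0.3,"rx":0,"ry":0,"rz":-0.28,"claw":0},{"dx":1.25,"dy":2.98,"dz":0.3,"rx":0,"ry":0,"rz":-0.28,"claw":0},{"dx":1.25,"dy":2.98,"dz":0.3,"rx":0,"ry":0,"rz":-0.28,"claw":0},{"dx":1.25,"dy":2.98,"dz":0.3,"rx":0,"ry":0,"rz":-0.28,"claw":0},{"dx":1.25,"dy":2.98,"dz":0.3,"rx":0,"ry":0,"rz":-0.28,"claw":0}]'

```text
t: 1.57
tool_pos: [0.3318, -0.4138, 0.2379]
eef_rot: [[-0.913, 0.0, 0.408], [-0.408, -0.0, -0.913], [-0.0, -1.0, 0.0]]
force: [0.5, 0.0, 0.1]
finger_gap: 1.002
```

>>> send_rows --steps '[{"dx":1.25,"dy":2.98,"dz":0.1,"rx":0,"ry":0,"rz":-0.28,"claw":0},{"dx":1.25,"dy":2.98,"dz":0.1,"rx":0,"ry":0,"rz":-0.28,"claw":0},{"dx":1.25,"dy":2.98,"dz":0.1,"rx":0,"ry":0,"rz":-0.28,"claw":0},{"dx":1.25,"dy":2.98,"dz":0.1,"rx":0,"ry":0,"rz":-0.28,"claw":0},{"dx":1.25,"dy":2.98,"dz":0.1,"rx":0,"ry":0,"rz":-0.28,"claw":0}]'

```text
t: 1.98
tool_pos: [0.3943, -0.2647, 0.243]
eef_rot: [[-0.923, 0.0, 0.385], [-0.385, -0.0, -0.923], [-0.0, -1.0, 0.001]]
force: [0.3, -0.3, 0.1]
finger_gap: 0.999
```

>>> send_rows --steps '[{"dx":1.25,"dy":2.98,"dz":0,"rx":0,"ry":0,"rz":-0.28,"claw":0},{"dx":1.25,"dy":2.98,"dz":0,"rx":0,"ry":0,"rz":-0.28,"claw":0},{"dx":1.25,"dy":2.98,"dz":0,"rx":0,"ry":0,"rz":-0.28,"claw":0},{"dx":1.25,"dy":2.98,"dz":0,"rx":0,"ry":0,"rz":-0.28,"claw":0},{"dx":1.25,"dy":2.98,"dz":0,"rx":0,"ry":0,"rz":-0.28,"claw":0}]'

```text
t: 2.4
tool_pos: [0.4568, -0.1157, 0.243]
eef_rot: [[-0.932, 0.001, 0.363], [-0.363, -0.0, -0.932], [-0.001, -1.0, 0.001]]
force: [0.5, -1.0, 0.6]
finger_gap: 1.001
```

>>> send_rows --steps '[{"dx":1.25,"dy":2.98,"dz":0,"rx":0,"ry":0,"rz":-0.28,"claw":0},{"dx":1.25,"dy":2.98,"dz":0,"rx":0,"ry":0,"rz":-0.28,"claw":0},{"dx":1.25,"dy":2.98,"dz":0,"rx":0,"ry":0,"rz":-0.28,"claw":0},{"dx":0,"dy":0,"dz":0,"rx":0,"ry":0,"rz":0,"claw":0},{"dx":0,"dy":0,"dz":0,"rx":0,"ry":0,"rz":0,"claw":0}]'

```text
t: 2.82
tool_pos: [0.4943, -0.026, 0.2426]
eef_rot: [[-0.936, 0.0, 0.353], [-0.353, 0.0, -0.936], [-0.0, -1.0, -0.0]]
force: [0.3, -0.5, -0.2]
finger_gap: 0.998
```

```bash
python3 - <<'E'
from h import *
s=observe();c=read_camera("wrist");P=wcloud(c,s)
print(s["tool_pos"],s["eef_rot"],s["t"])
cv2.imwrite("pics/w1.png",c["img"][:,:,::-1])
for l in ["reader","cradle","ticket","lens"]:
    for d in models.cut_out("wrist",l)[:3]:
        m=d["pixels"]&(c["range_z"]>0);p=P[m]
        if len(p)<5: continue
        z=p[:,2];q=p[abs(z-.165)<.005]
        print(l,round(d["conf"],2),d["box"],len(p),"med",np.median(p,0),"zmax",z.max())
        if len(q)>20: print(q.mean(0),*rect(q))
E
```

```text
[ 0.4943 -0.026   0.2426] [[-0.9357  0.0001  0.3529]
 [-0.3529  0.0004 -0.9357]
 [-0.0002 -1.     -0.0003]] 2.8167
reader 0.97 [304.4, 178.5, 34.9, 97.1] 3156 med [ 0.5069 -0.0266  0.1643] zmax 0.16828173519548528
[ 0.496  -0.0292  0.1655] [495.0587 -29.5943] 36.26393127441406 23.589353561401367 20.679595947265625
reader 0.58 [365.3, 295.9, 77.2, 103.1] 2728 med [ 0.4158 -0.1425  0.0727] zmax 0.2757320141537229
[ 0.4058 -0.1541  0.1612] [ 406.1501 -153.0302] 34.03224563598633 18.30297088623047 -79.68393135070801
cradle 0.96 [280.0, 154.1, 76.9, 102.7] 4760 med [ 0.508  -0.019   0.0058] zmax 0.1609079873653892
cradle 0.48 [321.2, 25.9, 81.3, 73.6] 4479 med [ 0.6556 -0.0133  0.0257] zmax 0.03337960060760739
ticket 0.78 [505.2, 226.0, 104.8, 74.6] 4323 med [ 0.5448 -0.2902  0.0726] zmax 0.09645725846566786
lens 0.9 [59.3, 72.2, 74.2, 53.3] 3220 med [0.5307 0.244  0.0372] zmax 0.07438418143682643
lens 0.71 [391.5, 1.0, 47.5, 19.0] 617 med [ 0.7321 -0.0431  0.0317] zmax 0.06300980306506093
```

View pics/w1.png

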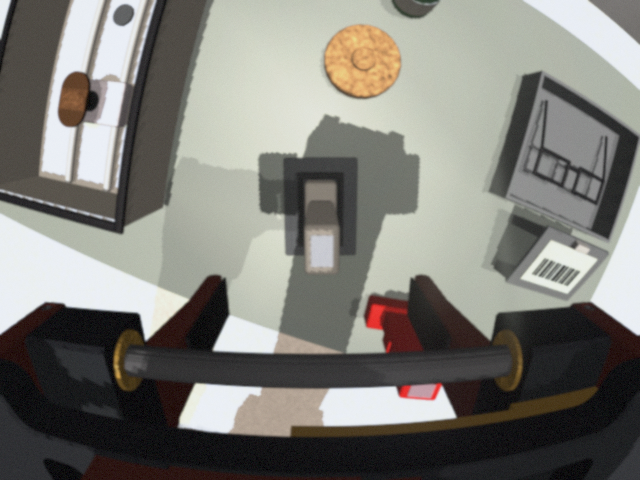

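The wrist view shows the reader handle top at (321,250), centred between the fingers with yaw matching. The red one is at (400,345), well clear. I'm descending with a small centring shift.

>>> send_rows --steps '[{"dx":0.1,"dy":-0.27,"dz":-2,"rx":0,"ry":0,"rz":0,"claw":0},{"dx":0,"dy":0,"dz":-2.6,"rx":0,"ry":0,"rz":0,"claw":0},{"dx":0,"dy":0,"dz":-2.6,"rx":0,"ry":0,"rz":0,"claw":0},{"dx":0,"dy":0,"dz":-2.0,"rx":0,"ry":0,"rz":0,"claw":0},{"dx":0,"dy":0,"dz":-1.5,"rx":0,"ry":0,"rz":0,"claw":0}]'

```text
t: 3.48
tool_pos: [0.4938, -0.0318, 0.134]
eef_rot: [[-0.938, -0.002, 0.347], [-0.347, -0.0, -0.938], [0.002, -1.0, -0.0]]
force: [-0.7, -0.7, -0.8]
finger_gap: 1.004
```

>>> send_rows --steps '[{"dx":0,"dy":0,"dz":-1.3,"rx":0,"ry":0,"rz":0,"claw":0},{"dx":0,"dy":0,"dz":-0.6,"rx":0,"ry":0,"rz":0,"claw":0},{"dx":0,"dy":0,"dz":0,"rx":0,"ry":0,"rz":0,"claw":0},{"dx":0,"dy":0,"dz":0,"rx":0,"ry":0,"rz":0,"claw":0}]'

```text
t: 3.82
tool_pos: [0.495, -0.031, 0.117]
eef_rot: [[-0.937, 0.0, 0.348], [-0.348, -0.0, -0.937], [0.0, -1.0, 0.0]]
force: [1.0, 0.3, 1.2]
finger_gap: 0.999
```

```bash
python3 - <<'E'
from h import *
s=observe();c=read_camera("wrist");P=wcloud(c,s)
print(s["tool_pos"],s["t"],s["force"])
cv2.imwrite("pics/w2.png",c["img"][:,:,::-1])
E
```

```text
[ 0.495 -0.031  0.117] 3.8167 [0.9775 0.2927 1.239 ]
```

View pics/w2.png

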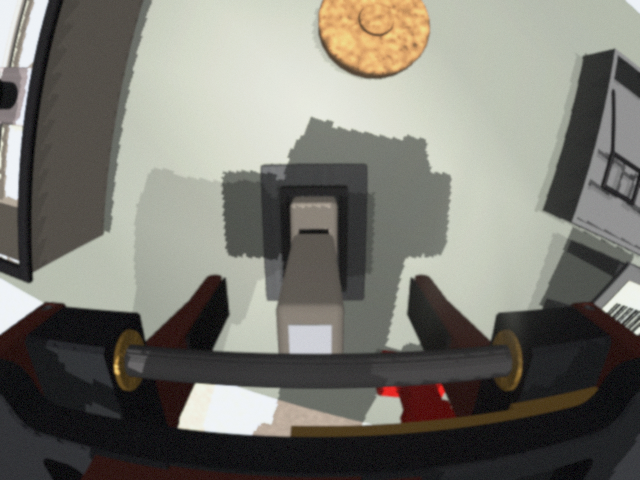

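The handle at column 309 sits about 3 mm left of the finger midline at 319. I'll shift to centre it, then close.

>>> send_rows --steps '[{"dx":-0.1,"dy":0.3,"dz":0,"rx":0,"ry":0,"rz":0.25,"claw":0},{"dx":0,"dy":0,"dz":0,"rx":0,"ry":0,"rz":0,"claw":0.5},{"dx":0,"dy":0,"dz":0,"rx":0,"ry":0,"rz":0,"claw":0.6},{"dx":0,"dy":0,"dz":0,"rx":0,"ry":0,"rz":0,"claw":0.8},{"dx":0,"dy":0,"dz":0,"rx":0,"ry":0,"rz":0,"claw":1}]' --newtons 35

```text
t: 4.28
tool_pos: [0.494, -0.0275, 0.1169]
eef_rot: [[-0.935, 0.0, 0.353], [-0.353, -0.0, -0.935], [-0.0, -1.0, 0.0]]
force: [-0.2, 1.3, -0.1]
finger_gap: 0.736
```

>>> send_rows --steps '[{"dx":0,"dy":0,"dz":0,"rx":0,"ry":0,"rz":0,"claw":1},{"dx":0,"dy":0,"dz":0,"rx":0,"ry":0,"rz":0,"claw":1},{"dx":0,"dy":0,"dz":0,"rx":0,"ry":0,"rz":0,"claw":1},{"dx":0,"dy":0,"dz":0,"rx":0,"ry":0,"rz":0,"claw":1},{"dx":0,"dy":0,"dz":0,"rx":0,"ry":0,"rz":0,"claw":1}]'

```text
t: 4.7
tool_pos: [0.4939, -0.0275, 0.1166]
eef_rot: [[-0.935, 0.0, 0.353], [-0.353, -0.0, -0.935], [-0.0, -1.0, 0.0]]
force: [0.7, -0.2, 1.1]
finger_gap: 0.356
```

>>> send_rows --steps '[{"dx":0,"dy":0,"dz":0,"rx":0,"ry":0,"rz":0,"claw":1},{"dx":0,"dy":0,"dz":0,"rx":0,"ry":0,"rz":0,"claw":1},{"dx":0,"dy":0,"dz":0,"rx":0,"ry":0,"rz":0,"claw":1},{"dx":0,"dy":0,"dz":0,"rx":0,"ry":0,"rz":0,"claw":1},{"dx":0,"dy":0,"dz":0,"rx":0,"ry":0,"rz":0,"claw":1}]'

```text
t: 5.12
tool_pos: [0.4939, -0.0275, 0.1166]
eef_rot: [[-0.935, -0.0, 0.353], [-0.353, -0.0, -0.935], [0.0, -1.0, -0.0]]
force: [0.5, -1.1, -2.1]
finger_gap: 0.276
```

The opening is 24 mm, so it is gripped. Lifting straight up.

>>> send_rows --steps '[{"dx":0,"dy":0,"dz":0.4,"rx":0,"ry":0,"rz":0,"claw":1},{"dx":0,"dy":0,"dz":0.8,"rx":0,"ry":0,"rz":0,"claw":1},{"dx":0,"dy":0,"dz":1.0,"rx":0,"ry":0,"rz":0,"claw":1},{"dx":0,"dy":0,"dz":1.5,"rx":0,"ry":0,"rz":0,"claw":1},{"dx":0,"dy":0,"dz":2,"rx":0,"ry":0,"rz":0,"claw":1}]'

```text
t: 5.53
tool_pos: [0.4932, -0.0275, 0.1742]
eef_rot: [[-0.935, -0.002, 0.354], [-0.354, 0.0, -0.935], [0.001, -1.0, -0.001]]
force: [-0.4, -0.1, -2.3]
finger_gap: 0.272
```

>>> send_rows --steps '[{"dx":0,"dy":0,"dz":2,"rx":0,"ry":0,"rz":0,"claw":1},{"dx":0,"dy":0,"dz":2,"rx":0,"ry":0,"rz":0,"claw":1},{"dx":0,"dy":0,"dz":2,"rx":0,"ry":0,"rz":0,"claw":1},{"dx":0,"dy":0,"dz":1.5,"rx":0,"ry":0,"rz":0,"claw":1},{"dx":0,"dy":0,"dz":0,"rx":0,"ry":0,"rz":0,"claw":1}]'

```text
t: 5.95
tool_pos: [0.4956, -0.0273, 0.2527]
eef_rot: [[-0.935, 0.006, 0.353], [-0.353, -0.0, -0.935], [-0.006, -1.0, 0.003]]
force: [0.6, -0.6, -2.6]
finger_gap: 0.276
```

```bash
cat > rd.py <<'E'
from h import *
# measure held reader axis
def meas(tag):
    s=observe();print(s["t"],s["tool_pos"],s["force"],s["finger_gap"]);print(s["eef_rot"])
    out={}
    for n in ["top","scene","wrist"]:
        c=read_camera(n)
        P=wcloud(c,s) if n=="wrist" else cloud(c)
        R=np.array(s["eef_rot"]);L=(P-s["tool_pos"])@R   # tool coords
        cv2.imwrite(f"pics/{n}_{tag}.png",c["img"][:,:,::-1])
        # reader body below fingers: tool y from 0.0 .. 0.115
        m=(c["range_z"]>0)&(abs(L[...,0])<.05)&(abs(L[...,2])<.035)&(L[...,1]>.0)&(L[...,1]<.13)
        p=L[m];print(n,len(p), "y max %.4f"%(np.percentile(p[:,1],99) if len(p) else 0))
        for a,b in [(.003,.015),(.015,.03),(.03,.045),(.055,.075),(.083,.095),(.095,.110)]:
            q=p[(p[:,1]>a)&(p[:,1]<b)]
            if len(q)>10: print("  y %.3f-%.3f n=%d x[%.4f %.4f] z[%.4f %.4f]"%(a,b,len(q),*np.percentile(q[:,0],[2,98]),*np.percentile(q[:,2],[2,98])))
        np.save(f"L_{n}_{tag}.npy",p)
E
python3 -c "
from rd import *
meas('a')"
```

```text
5.95 [ 0.4956 -0.0273  0.2527] [ 0.6087 -0.5581 -2.5531] 0.27570790671764844
[[-0.9354  0.0062  0.3534]
 [-0.3534 -0.0004 -0.9355]
 [-0.0056 -1.      0.0026]]
top 0 y max 0.0000
scene 1335 y max 0.1106
  y 0.003-0.015 n=99 x[-0.0196 -0.0073] z[-0.0136 0.0095]
  y 0.015-0.030 n=159 x[-0.0197 0.0118] z[-0.0136 0.0091]
  y 0.030-0.045 n=152 x[-0.0194 0.0135] z[-0.0138 0.0085]
  y 0.055-0.075 n=141 x[-0.0144 0.0114] z[-0.0118 0.0082]
  y 0.083-0.095 n=392 x[-0.0320 0.0267] z[-0.0176 0.0131]
  y 0.095-0.110 n=183 x[-0.0322 0.0253] z[-0.0178 0.0125]
wrist 2952 y max 0.1040
  y 0.003-0.015 n=336 x[-0.0184 -0.0160] z[-0.0099 0.0124]
  y 0.015-0.030 n=373 x[-0.0185 -0.0156] z[-0.0101 0.0124]
  y 0.030-0.045 n=306 x[-0.0186 -0.0159] z[-0.0099 0.0125]
  y 0.055-0.075 n=70 x[-0.0134 -0.0128] z[-0.0082 0.0113]
  y 0.083-0.095 n=217 x[-0.0315 -0.0070] z[-0.0147 0.0172]
  y 0.095-0.110 n=104 x[-0.0315 -0.0298] z[-0.0132 0.0161]
```

View pics/wrist_a.png

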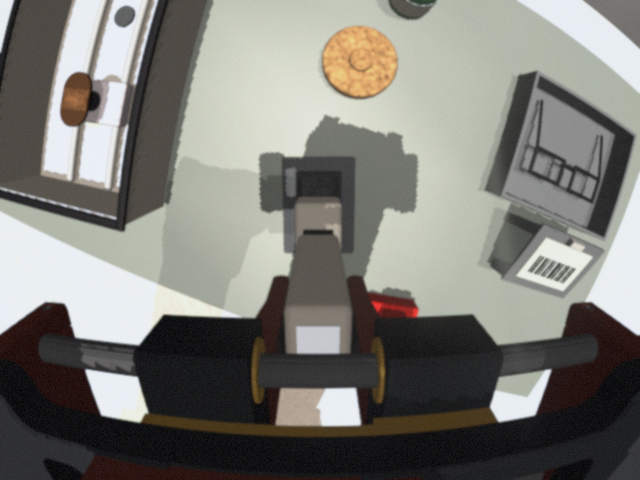

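View pics/scene_a.png

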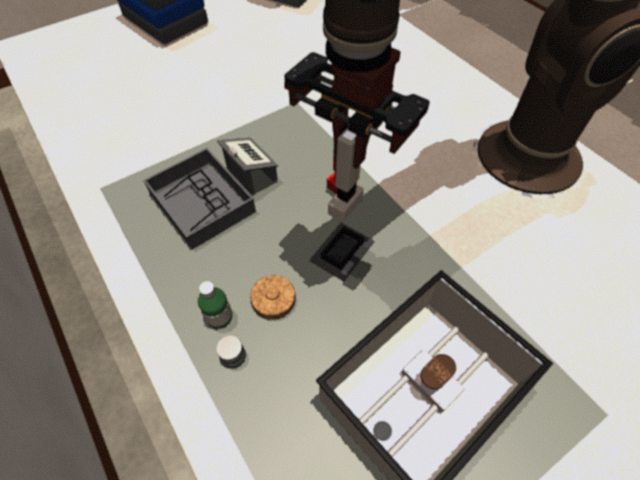

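The wrist view shows the handle held straight, at columns 287–350. The empty cradle in the scene view is at (343,248). The geometry agrees: the window lies about 11.1 cm ahead of the TCP, untilted. Next I'll refine the ticket centre, then move.

```bash
python3 - <<'E'
from h import *
s=observe()
n=np.array([-.4337,-.0326,.9004]);T0=np.array([.5418,-.2974,.07])
ey=np.array([-.075,.9972,0]);ex=np.cross(ey,n)
for nm in ["top","scene","wrist"]:
    c=read_camera(nm);P=wcloud(c,s) if nm=="wrist" else cloud(c)
    L=(P-T0);u=L@ex;v=L@ey;w=L@n
    g=c["img"].astype(float).mean(-1)
    mk=(abs(u)<.05)&(abs(v)<.06)&(abs(w)<.006)&(c["range_z"]>0)
    print(nm,mk.sum(),np.percentile(g[mk],[5,25,50,75,95]))
    t=(np.percentile(g[mk],10)+np.percentile(g[mk],92))/2+15
    b=(mk&(g>t)).astype(np.uint8);k,lab,st,_=cv2.connectedComponentsWithStats(b)
    i=1+np.argmax(st[1:,4]);q=lab==i
    print(st[i],rect(np.stack([u[q],v[q]],-1)),"w",np.median(w[q]), "plate", rect(np.stack([u[mk],v[mk]],-1)))
E
```

```text
top 2842 [ 47.6833  92.      98.1667 172.6667 180.    ]
[ 470  244   48   36 1094] (array([-2.6349, -2.5981]), 81.3240966796875, 63.25270080566406, -89.5831447839737) w -6.941405403832246e-05 plate (array([-0.9124, -1.962 ]), 106.6837387084961, 86.79583740234375, 89.44996643066406)
scene 1151 [ 58.1667  97.     118.3333 191.8333 216.6667]
[226 140  44  25 402] (array([-1.8271, -1.9842]), 84.0739517211914, 64.2501449584961, 89.83344268798828) w -0.0003827637010197626 plate (array([0.165, 1.319]), 107.2592544555664, 86.7970199584961, 89.57717895507812)
wrist 4260 [ 98.6667 130.3333 144.6667 229.     234.35  ]
[ 518  238   76   52 1506] (array([ 0.1357, -3.4202]), 82.26950073242188, 61.99009704589844, 89.65746307373047) w 0.0015615952012173237 plate (array([ 0.4899, -2.2178]), 106.36432647705078, 86.58956146240234, -89.50618848204613)
```

>>> send_rows --steps '[{"dx":-0.1,"dy":-1,"dz":0.6,"rx":0,"ry":0,"rz":-1,"claw":1},{"dx":-0.3,"dy":-2.2,"dz":0.8,"rx":0,"ry":0,"rz":-1.5,"claw":1},{"dx":-0.4,"dy":-3,"dz":0.8,"rx":0,"ry":0,"rz":-2,"claw":1},{"dx":-0.4,"dy":-3.5,"dz":0.8,"rx":0,"ry":0,"rz":-2,"claw":1},{"dx":-0.5,"dy":-3.5,"dz":0.6,"rx":0,"ry":0,"rz":-2,"claw":1}]'

```text
t: 6.67
tool_pos: [0.4765, -0.1613, 0.2853]
eef_rot: [[-0.978, 0.0, 0.21], [-0.21, -0.0, -0.978], [-0.0, -1.0, 0.0]]
force: [1.0, -0.5, -3.1]
finger_gap: 0.273
```

>>> send_rows --steps '[{"dx":-0.5,"dy":-3.5,"dz":0.4,"rx":0,"ry":0,"rz":-2,"claw":1},{"dx":-0.5,"dy":-3.5,"dz":0,"rx":0,"ry":0,"rz":-2,"claw":1},{"dx":-0.4,"dy":-3,"dz":0,"rx":0,"ry":0,"rz":-2,"claw":1},{"dx":-0.3,"dy":-2.2,"dz":0,"rx":0,"ry":0,"rz":-1,"claw":1},{"dx":-0.3,"dy":-1.3,"dz":0,"rx":0,"ry":0,"rz":-0.9,"claw":1}]'

```text
t: 7.08
tool_pos: [0.4556, -0.2979, 0.2883]
eef_rot: [[-0.998, -0.001, 0.07], [-0.07, -0.0, -0.998], [0.001, -1.0, 0.0]]
force: [-0.1, 0.6, -2.7]
finger_gap: 0.273
```

>>> send_rows --steps '[{"dx":0.02,"dy":-0.08,"dz":-0.3,"rx":0.14,"ry":-1.8,"rz":0,"claw":1},{"dx":0.02,"dy":-0.08,"dz":-0.4,"rx":0.19,"ry":-2.6,"rz":0,"claw":1},{"dx":0.02,"dy":-0.08,"dz":-0.5,"rx":0.19,"ry":-2.6,"rz":0,"claw":1},{"dx":0.02,"dy":-0.08,"dz":-0.5,"rx":0.19,"ry":-2.6,"rz":0,"claw":1},{"dx":0.02,"dy":-0.08,"dz":-0.5,"rx":0.19,"ry":-2.6,"rz":0,"claw":1}]'

```text
t: 7.5
tool_pos: [0.4582, -0.2975, 0.2664]
eef_rot: [[-0.974, 0.213, 0.076], [-0.075, 0.016, -0.997], [-0.214, -0.977, -0.0]]
force: [0.1, 0.3, -2.8]
finger_gap: 0.273
```

>>> send_rows --steps '[{"dx":0.02,"dy":-0.08,"dz":-0.5,"rx":0.19,"ry":-2.6,"rz":0,"claw":1},{"dx":0.02,"dy":-0.08,"dz":-0.5,"rx":0.19,"ry":-2.6,"rz":0,"claw":1},{"dx":0.02,"dy":-0.08,"dz":-0.5,"rx":0.19,"ry":-2.6,"rz":0,"claw":1},{"dx":0.02,"dy":-0.08,"dz":-0.4,"rx":0.19,"ry":-2.6,"rz":0,"claw":1},{"dx":0.02,"dy":-0.08,"dz":-0.3,"rx":0.22,"ry":-3.0,"rz":0,"claw":1}]'

```text
t: 7.92
tool_pos: [0.4592, -0.3014, 0.2444]
eef_rot: [[-0.898, 0.433, 0.077], [-0.069, 0.033, -0.997], [-0.435, -0.901, 0.001]]
force: [-0.1, 0.3, -2.6]
finger_gap: 0.275
```

```bash
cat > tk.py <<'E'
from h import *
def chk(T=np.array([.5411,-.2995,.07]),yaw=4.2,tilt=.45,off=.1116):
    s=observe();R=np.array(s["eef_rot"]);p=np.array(s["tool_pos"])
    y=np.radians(yaw);n=np.array([-np.sin(tilt)*np.cos(y),-np.sin(tilt)*np.sin(y),np.cos(tilt)])
    w=p+off*R[:,1];a=R[:,1]
    print("t",s["t"],"tcp",p,"win",w,"axis err deg",np.degrees(np.arccos(np.clip(-a@n,-1,1))))
    d=(T-w)@a;print("dist",(w-T)@n,"miss",np.linalg.norm(w+d*a-T)*1000,"mm",w+d*a-T)
    tgt=T+(.08+off)*n
    print("move cm",(tgt-p)*100,"rotvec deg",np.degrees(np.cross(a,-n)),"rollz",R[:,2],"qvel",np.abs(s["qvel"]).max(),s["joint_positions"])
E
python3 -c "
from tk import *;chk()"
```

```text
t 7.9167 tcp [ 0.4592 -0.3014  0.2444] win [ 0.5076 -0.2977  0.1439] axis err deg 0.06055373732505582
dist 0.08099342616685783 miss 4.81137758649849 mm [0.0016 0.0044 0.0009]
move cm [-0.1264 -0.4217 -0.1861] rotvec deg [-0.0494 -0.0248 -0.0247] rollz [ 0.0766 -0.9971  0.0005] qvel 69.77133058505235 [ 49.3836   6.402  -10.6262 116.641  -25.3417  40.6255 -29.5757]
```

>>> send_rows --steps '[{"dx":0,"dy":0,"dz":0,"rx":0,"ry":0,"rz":0,"claw":1},{"dx":0,"dy":0,"dz":0,"rx":0,"ry":0,"rz":0,"claw":1},{"dx":0,"dy":0,"dz":0,"rx":0,"ry":0,"rz":0,"claw":1}]'

```text
t: 8.17
tool_pos: [0.4594, -0.3021, 0.2451]
eef_rot: [[-0.899, 0.431, 0.076], [-0.069, 0.032, -0.997], [-0.432, -0.902, 0.001]]
force: [0.5, -0.4, -2.3]
finger_gap: 0.274
```

```bash
python3 -c "
from tk import *;chk()"
```

```text
t 8.1667 tcp [ 0.4594 -0.3021  0.2451] win [ 0.5075 -0.2985  0.1444] axis err deg 0.17291417936112416
dist 0.08154750285265107 miss 4.065930716543625 mm [0.0016 0.0036 0.0009]
move cm [-0.1452 -0.3532 -0.2542] rotvec deg [-0.0102 -0.1723 -0.011 ] rollz [ 0.0757 -0.9971  0.0007] qvel 0.5355456241830341 [ 49.3046   6.4318 -10.5928 116.4424 -25.0175  40.8084 -29.949 ]
```

Settled. One correction, then re-measure with the cameras.

>>> send_rows --steps '[{"dx":-0.15,"dy":-0.35,"dz":-0.25,"rx":0,"ry":-0.17,"rz":0,"claw":1},{"dx":0,"dy":0,"dz":0,"rx":0,"ry":0,"rz":0,"claw":1},{"dx":0,"dy":0,"dz":0,"rx":0,"ry":0,"rz":0,"claw":1},{"dx":0,"dy":0,"dz":0,"rx":0,"ry":0,"rz":0,"claw":1}]'

```text
t: 8.5
tool_pos: [0.4577, -0.3059, 0.2422]
eef_rot: [[-0.898, 0.434, 0.075], [-0.068, 0.032, -0.997], [-0.436, -0.9, 0.001]]
force: [-0.2, 0.2, -3.0]
finger_gap: 0.269
```

```bash
python3 -c "
from tk import *;chk()
from rd import meas;meas('b')"
```

```text
t 8.5 tcp [ 0.4577 -0.3059  0.2422] win [ 0.5062 -0.3023  0.1417] axis err deg 0.04396697028933254
dist 0.07982489928403075 miss 0.37560711993810936 mm [-0.0002 -0.0003 -0.0001]
move cm [0.0294 0.0282 0.0346] rotvec deg [-0.0079  0.0432 -0.0023] rollz [ 0.0752 -0.9972  0.0008] qvel 0.22312181741019763 [ 49.7542   6.7173 -10.4276 116.6349 -25.6833  40.4807 -28.7694]
8.5 [ 0.4577 -0.3059  0.2422] [-0.2177  0.1697 -2.9519] 0.26938721772829316
[[-0.8975  0.4345  0.0752]
 [-0.068   0.032  -0.9972]
 [-0.4357 -0.9001  0.0008]]
top 1404 y max 0.1087
  y 0.003-0.015 n=93 x[-0.0192 -0.0075] z[-0.0117 0.0107]
  y 0.015-0.030 n=152 x[-0.0190 0.0127] z[-0.0119 0.0099]
  y 0.030-0.045 n=158 x[-0.0189 0.0150] z[-0.0121 0.0107]
  y 0.055-0.075 n=138 x[-0.0141 0.0121] z[-0.0102 0.0100]
  y 0.083-0.095 n=276 x[-0.0318 0.0269] z[-0.0160 0.0143]
  y 0.095-0.110 n=189 x[-0.0319 0.0264] z[-0.0160 0.0152]
scene 1468 y max 0.1099
  y 0.003-0.015 n=153 x[-0.0194 0.0146] z[-0.0151 0.0076]
  y 0.015-0.030 n=184 x[-0.0199 0.0150] z[-0.0149 0.0076]
  y 0.030-0.045 n=180 x[-0.0198 0.0148] z[-0.0149 0.0073]
  y 0.055-0.075 n=181 x[-0.0146 0.0110] z[-0.0133 0.0077]
  y 0.083-0.095 n=234 x[-0.0327 0.0267] z[-0.0194 0.0119]
  y 0.095-0.110 n=247 x[-0.0325 0.0261] z[-0.0192 0.0106]
wrist 2972 y max 0.1043
  y 0.003-0.015 n=327 x[-0.0190 -0.0164] z[-0.0100 0.0125]
  y 0.015-0.030 n=384 x[-0.0191 -0.0169] z[-0.0099 0.0123]
  y 0.030-0.045 n=297 x[-0.0191 -0.0165] z[-0.0099 0.0125]
  y 0.055-0.075 n=98 x[-0.0141 -0.0134] z[-0.0081 0.0113]
  y 0.083-0.095 n=230 x[-0.0322 -0.0025] z[-0.0147 0.0172]
  y 0.095-0.110 n=110 x[-0.0321 -0.0306] z[-0.0132 0.0161]
```

View pics/wrist_b.png

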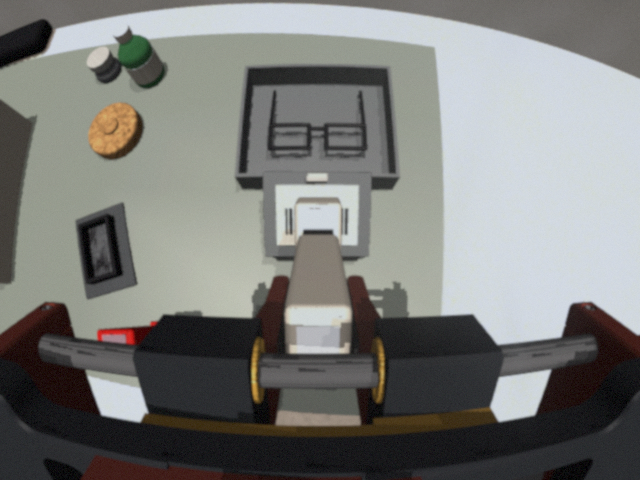

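View pics/scene_b.png

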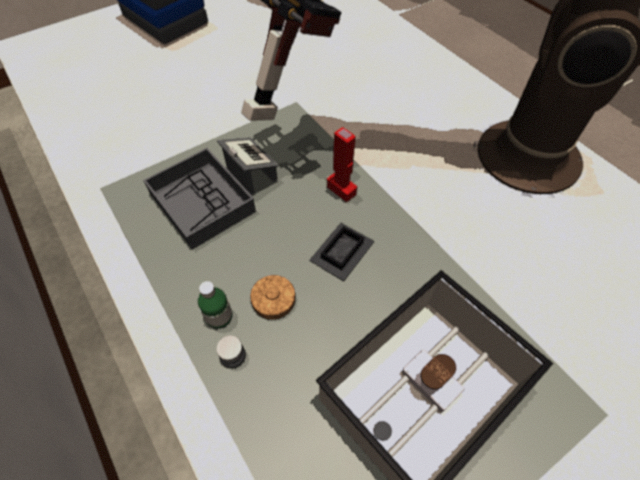

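The reader points square at the ticket: the hood at (318,218) sits between the bars, centred on the paper. Computed distance is 80 mm, axis error under 0.1° and miss under 1 mm. Holding for about 2.5 s.

>>> send_rows --steps '[{"dx":0,"dy":0,"dz":0,"rx":0,"ry":0,"rz":0,"claw":1},{"dx":0,"dy":0,"dz":0,"rx":0,"ry":0,"rz":0,"claw":1},{"dx":0,"dy":0,"dz":0,"rx":0,"ry":0,"rz":0,"claw":1},{"dx":0,"dy":0,"dz":0,"rx":0,"ry":0,"rz":0,"claw":1},{"dx":0,"dy":0,"dz":0,"rx":0,"ry":0,"rz":0,"claw":1}]'

```text
t: 9.07
tool_pos: [0.4574, -0.306, 0.2422]
eef_rot: [[-0.897, 0.435, 0.075], [-0.068, 0.032, -0.997], [-0.436, -0.9, 0.001]]
force: [-0.7, -0.4, -2.8]
finger_gap: 0.273
```

>>> send_rows --steps '[{"dx":0,"dy":0,"dz":0,"rx":0,"ry":0,"rz":0,"claw":1},{"dx":0,"dy":0,"dz":0,"rx":0,"ry":0,"rz":0,"claw":1},{"dx":0,"dy":0,"dz":0,"rx":0,"ry":0,"rz":0,"claw":1},{"dx":0,"dy":0,"dz":0,"rx":0,"ry":0,"rz":0,"claw":1},{"dx":0,"dy":0,"dz":0,"rx":0,"ry":0,"rz":0,"claw":1}]'

```text
t: 9.48
tool_pos: [0.4574, -0.306, 0.2422]
eef_rot: [[-0.897, 0.435, 0.075], [-0.068, 0.032, -0.997], [-0.436, -0.9, 0.001]]
force: [-0.4, -0.2, -1.0]
finger_gap: 0.27
```

>>> send_rows --steps '[{"dx":0,"dy":0,"dz":0,"rx":0,"ry":0,"rz":0,"claw":1},{"dx":0,"dy":0,"dz":0,"rx":0,"ry":0,"rz":0,"claw":1},{"dx":0,"dy":0,"dz":0,"rx":0,"ry":0,"rz":0,"claw":1},{"dx":0,"dy":0,"dz":0,"rx":0,"ry":0,"rz":0,"claw":1},{"dx":0,"dy":0,"dz":0,"rx":0,"ry":0,"rz":0,"claw":1}]'

```text
t: 9.9
tool_pos: [0.4574, -0.306, 0.2421]
eef_rot: [[-0.897, 0.435, 0.075], [-0.068, 0.032, -0.997], [-0.436, -0.9, 0.001]]
force: [0.4, 0.3, -2.4]
finger_gap: 0.273
```

>>> send_rows --steps '[{"dx":0,"dy":0,"dz":0,"rx":0,"ry":0,"rz":0,"claw":1},{"dx":0,"dy":0,"dz":0,"rx":0,"ry":0,"rz":0,"claw":1},{"dx":0,"dy":0,"dz":0,"rx":0,"ry":0,"rz":0,"claw":1},{"dx":0,"dy":0,"dz":0,"rx":0,"ry":0,"rz":0,"claw":1},{"dx":0,"dy":0,"dz":0,"rx":0,"ry":0,"rz":0,"claw":1}]'

```text
t: 10.32
tool_pos: [0.4574, -0.306, 0.2422]
eef_rot: [[-0.897, 0.435, 0.075], [-0.068, 0.032, -0.997], [-0.436, -0.9, 0.001]]
force: [0.1, -0.2, -2.4]
finger_gap: 0.272
```

>>> send_rows --steps '[{"dx":0,"dy":0,"dz":0,"rx":0,"ry":0,"rz":0,"claw":1},{"dx":0,"dy":0,"dz":0,"rx":0,"ry":0,"rz":0,"claw":1},{"dx":0,"dy":0,"dz":0,"rx":0,"ry":0,"rz":0,"claw":1},{"dx":0,"dy":0,"dz":0,"rx":0,"ry":0,"rz":0,"claw":1},{"dx":0,"dy":0,"dz":0,"rx":0,"ry":0,"rz":0,"claw":1}]'

```text
t: 10.73
tool_pos: [0.4574, -0.306, 0.2421]
eef_rot: [[-0.897, 0.435, 0.075], [-0.068, 0.032, -0.997], [-0.436, -0.9, 0.001]]
force: [-0.7, 0.9, -2.6]
finger_gap: 0.269
```

>>> send_rows --steps '[{"dx":0,"dy":0,"dz":0,"rx":0,"ry":0,"rz":0,"claw":1},{"dx":0,"dy":0,"dz":0,"rx":0,"ry":0,"rz":0,"claw":1},{"dx":0,"dy":0,"dz":0,"rx":0,"ry":0,"rz":0,"claw":1},{"dx":0,"dy":0,"dz":0,"rx":0,"ry":0,"rz":0,"claw":1},{"dx":0,"dy":0,"dz":0,"rx":0,"ry":0,"rz":0,"claw":1}]'

```text
t: 11.15
tool_pos: [0.4574, -0.306, 0.2421]
eef_rot: [[-0.897, 0.435, 0.075], [-0.068, 0.032, -0.997], [-0.436, -0.9, 0.001]]
force: [-0.3, 0.9, -2.6]
finger_gap: 0.272
```

```bash
python3 -c "
from tk import *;chk()"
```

```text
t 11.15 tcp [ 0.4574 -0.306   0.2421] win [ 0.5059 -0.3024  0.1417] axis err deg 0.05575929405441043
dist 0.07992114720306652 miss 0.6520280957870243 mm [-0.0005 -0.0004 -0.0002]
move cm [0.0584 0.0385 0.0382] rotvec deg [0.0053 0.0553 0.0045] rollz [ 0.0747 -0.9972  0.0009] qvel 0.04808408410561382 [ 49.7849   6.6973 -10.424  116.6681 -25.7103  40.4633 -28.736 ]
```

Held for about 2.9 s with under 1 mm drift. Returning upright while rising, then carrying to the tub.

>>> send_rows --steps '[{"dx":0,"dy":0,"dz":0.5,"rx":-0.14,"ry":1.8,"rz":0,"claw":1},{"dx":0,"dy":0,"dz":0.7,"rx":-0.19,"ry":2.6,"rz":0,"claw":1},{"dx":0,"dy":0,"dz":0.7,"rx":-0.19,"ry":2.6,"rz":0,"claw":1},{"dx":0,"dy":0,"dz":0.7,"rx":-0.19,"ry":2.6,"rz":0,"claw":1},{"dx":0,"dy":0,"dz":0.7,"rx":-0.19,"ry":2.6,"rz":0,"claw":1}]'

```text
t: 11.57
tool_pos: [0.4573, -0.3062, 0.2758]
eef_rot: [[-0.97, 0.233, 0.074], [-0.072, 0.016, -0.997], [-0.233, -0.972, 0.001]]
force: [-0.6, -0.8, -1.9]
finger_gap: 0.274
```

>>> send_rows --steps '[{"dx":0,"dy":0,"dz":0.7,"rx":-0.19,"ry":2.6,"rz":0,"claw":1},{"dx":0,"dy":0,"dz":0.7,"rx":-0.19,"ry":2.6,"rz":0,"claw":1},{"dx":0,"dy":0,"dz":0.6,"rx":-0.19,"ry":2.6,"rz":0,"claw":1},{"dx":0.1,"dy":0.6,"dz":0.4,"rx":-0.19,"ry":2.6,"rz":0,"claw":1},{"dx":0.2,"dy":1.4,"dz":0.3,"rx":-0.22,"ry":3.1,"rz":0,"claw":1}]'

```text
t: 11.98
tool_pos: [0.46, -0.2879, 0.3028]
eef_rot: [[-0.997, -0.0, 0.071], [-0.071, -0.002, -0.997], [0.0, -1.0, 0.002]]
force: [-0.8, -0.7, -3.4]
finger_gap: 0.272
```

>>> send_rows --steps '[{"dx":0.3,"dy":2.4,"dz":0,"rx":0,"ry":0,"rz":0.2,"claw":1},{"dx":0.4,"dy":3.2,"dz":0,"rx":0,"ry":0,"rz":0.2,"claw":1},{"dx":0.4,"dy":3.4,"dz":0,"rx":0,"ry":0,"rz":0.2,"claw":1},{"dx":0.4,"dy":3.4,"dz":0,"rx":0,"ry":0,"rz":0.2,"claw":1},{"dx":0.4,"dy":3.4,"dz":0,"rx":0,"ry":0,"rz":0.2,"claw":1}]'

```text
t: 12.4
tool_pos: [0.4795, -0.1263, 0.3022]
eef_rot: [[-0.996, 0.002, 0.092], [-0.092, 0.0, -0.996], [-0.002, -1.0, -0.0]]
force: [0.7, -0.1, -2.4]
finger_gap: 0.269
```

>>> send_rows --steps '[{"dx":0.4,"dy":3.4,"dz":0,"rx":0,"ry":0,"rz":0.2,"claw":1},{"dx":0.4,"dy":3.4,"dz":0,"rx":0,"ry":0,"rz":0.2,"claw":1},{"dx":0.4,"dy":3.4,"dz":0,"rx":0,"ry":0,"rz":0.2,"claw":1},{"dx":0.4,"dy":3.4,"dz":0,"rx":0,"ry":0,"rz":0.2,"claw":1},{"dx":0.4,"dy":3.4,"dz":0,"rx":0,"ry":0,"rz":0.2,"claw":1}]'

```text
t: 12.82
tool_pos: [0.4994, 0.0438, 0.3024]
eef_rot: [[-0.994, 0.002, 0.11], [-0.11, 0.0, -0.994], [-0.002, -1.0, -0.0]]
force: [-0.4, -0.5, -2.3]
finger_gap: 0.274
```

>>> send_rows --steps '[{"dx":0.4,"dy":3.4,"dz":0,"rx":0,"ry":0,"rz":0.2,"claw":1},{"dx":0.4,"dy":3.4,"dz":0,"rx":0,"ry":0,"rz":0.2,"claw":1},{"dx":0.4,"dy":3.4,"dz":0,"rx":0,"ry":0,"rz":0.2,"claw":1},{"dx":0.4,"dy":3.4,"dz":0,"rx":0,"ry":0,"rz":0.2,"claw":1},{"dx":0.4,"dy":3.0,"dz":0,"rx":0,"ry":0,"rz":0.2,"claw":1}]'

```text
t: 13.23
tool_pos: [0.5193, 0.2105, 0.3022]
eef_rot: [[-0.992, 0.001, 0.128], [-0.128, 0.001, -0.992], [-0.002, -1.0, -0.001]]
force: [1.7, 0.9, -3.3]
finger_gap: 0.273
```

```bash
python3 -c "
from h import *
s=observe();print(s['t'],s['tool_pos'],s['eef_rot'],s['joint_positions'],s['finger_gap'])"
```

```text
13.2333 [0.5193 0.2105 0.3022] [[-0.9918  0.0015  0.1278]
 [-0.1278  0.0011 -0.9918]
 [-0.0016 -1.     -0.0009]] [  -3.3681   16.4635  -29.8658   92.7262    8.4763   72.9705 -117.3481] 0.2731884853514972
```

>>> send_rows --steps '[{"dx":0.3,"dy":2.2,"dz":-0.8,"rx":0,"ry":0,"rz":0,"claw":1},{"dx":0.3,"dy":1.5,"dz":-1.2,"rx":0,"ry":0,"rz":0,"claw":1},{"dx":0.3,"dy":1.1,"dz":-1.2,"rx":0,"ry":0,"rz":0,"claw":1},{"dx":0,"dy":0,"dz":-0.8,"rx":0,"ry":0,"rz":0,"claw":1},{"dx":0,"dy":0,"dz":0,"rx":0,"ry":0,"rz":0,"claw":1}]'

```text
t: 13.65
tool_pos: [0.5276, 0.255, 0.2596]
eef_rot: [[-0.992, -0.002, 0.127], [-0.127, -0.002, -0.992], [0.003, -1.0, 0.001]]
force: [-0.3, 0.5, -2.7]
finger_gap: 0.27
```

>>> send_rows --steps '[{"dx":0,"dy":0,"dz":0,"rx":0,"ry":0,"rz":0,"claw":1},{"dx":0,"dy":0,"dz":0,"rx":0,"ry":0,"rz":0,"claw":1}]'

```text
t: 13.82
tool_pos: [0.5289, 0.2546, 0.2627]
eef_rot: [[-0.992, 0.002, 0.125], [-0.125, -0.0, -0.992], [-0.002, -1.0, 0.001]]
force: [-0.3, 0.3, -3.3]
finger_gap: 0.273
```

```bash
python3 - <<'E'
from rd import *
meas('c')
s=observe()
for n in ["top","scene","wrist"]:
    c=read_camera(n);P=wcloud(c,s) if n=="wrist" else cloud(c)
    np.savez(f"{n}_c.npz",P=P,img=c["img"])
    for d in models.cut_out(n,"lens")[:2]:
        m=d["pixels"]&(c["range_z"]>0);p=P[m];q=p[abs(p[:,2]-.071)<.006]
        if len(q)>10: print(n,d["conf"],d["box"],len(q),np.median(q[:,2]),rect(q))
E
```

```text
13.8167 [0.5289 0.2546 0.2627] [-0.2604  0.3348 -3.2621] 0.2731174947306064
[[-0.9921  0.0018  0.1252]
 [-0.1252 -0.0004 -0.9921]
 [-0.0018 -1.      0.0006]]
top 315 y max 0.1085
  y 0.015-0.030 n=14 x[-0.0167 0.0198] z[0.0071 0.0131]
  y 0.030-0.045 n=11 x[-0.0159 0.0198] z[0.0032 0.0123]
  y 0.083-0.095 n=101 x[-0.0299 0.0310] z[-0.0142 0.0174]
  y 0.095-0.110 n=35 x[0.0164 0.0310] z[-0.0106 0.0172]
scene 1393 y max 0.1064
  y 0.003-0.015 n=118 x[-0.0203 -0.0126] z[-0.0130 0.0100]
  y 0.015-0.030 n=152 x[-0.0204 -0.0021] z[-0.0131 0.0098]
  y 0.030-0.045 n=138 x[-0.0205 0.0045] z[-0.0131 0.0097]
  y 0.055-0.075 n=104 x[-0.0154 -0.0117] z[-0.0111 0.0084]
  y 0.083-0.095 n=193 x[-0.0332 0.0228] z[-0.0171 0.0144]
  y 0.095-0.110 n=133 x[-0.0332 0.0186] z[-0.0172 0.0137]
wrist 2943 y max 0.1040
  y 0.003-0.015 n=335 x[-0.0187 -0.0162] z[-0.0098 0.0125]
  y 0.015-0.030 n=373 x[-0.0189 -0.0165] z[-0.0098 0.0125]
  y 0.030-0.045 n=303 x[-0.0188 -0.0163] z[-0.0098 0.0125]
  y 0.055-0.075 n=65 x[-0.0138 -0.0132] z[-0.0079 0.0114]
  y 0.083-0.095 n=233 x[-0.0319 0.0000] z[-0.0146 0.0173]
  y 0.095-0.110 n=102 x[-0.0318 -0.0301] z[-0.0128 0.0162]
top 0.89 [147.1, 252.8, 53.9, 32.3] 200 0.07053571962563909 (array([522.2194, 246.6348]), 53.50065612792969, 22.506256103515625, -19.199188232421875)
top 0.35 [461.0, 235.1, 65.8, 52.9] 945 0.07130482364709168 (array([ 543.7751, -299.6566]), 106.2191390991211, 43.88259506225586, -82.33715105056763)
wrist 0.69 [275.7, 184.7, 78.8, 44.4] 324 0.07208613970462799 (array([551.276 , 262.0463]), 36.27495193481445, 14.084171295166016, -71.85769844055176)
```

View pics/wrist_c.png

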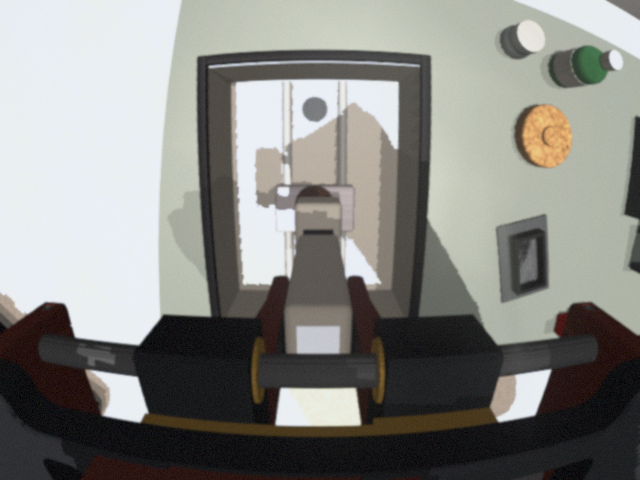

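View pics/scene_c.png

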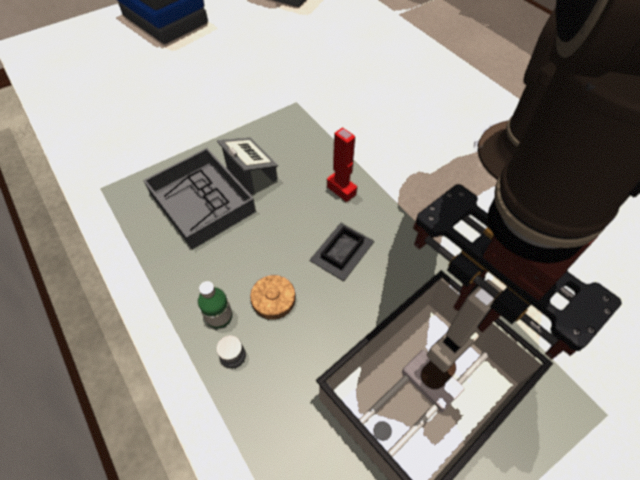

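```bash
python3 - <<'E'
from h import *
for n,z0 in [("wrist",.0712),("top",.0705),("scene",.0706)]:
    d=np.load(f"{n}_c.npz");P=d["P"];img=d["img"].astype(int)
    brown=(img[...,0]-img[...,2]>12)
    m=(abs(P[...,2]-z0)<.005)&(np.hypot(P[...,0]-.529,P[...,1]-.258)<.05)
    q=P[m];yaw=np.radians(7.3);ex=np.array([np.cos(yaw),np.sin(yaw)]);ey=np.array([-ex[1],ex[0]])
    c=np.array([.529,.2545]);L=q[:,:2]-c;u=L@ex;v=L@ey
    print(n,len(q),(m&brown).sum(),"zmed",np.median(q[:,2]),"u",np.percentile(u,[1,99]),"v",np.percentile(v,[1,99]))
    for a in np.arange(-.03,.035,.005):
        k=(u>a)&(u<a+.005)
        if k.sum()>5: print("   u%.3f n%d v %.4f %.4f"%(a,k.sum(),v[k].min(),v[k].max()))
E
```

```text
wrist 324 200 zmed 0.07208613970462799 u [0.017  0.0301] v [-0.0133  0.0201]
   u0.015 n42 v -0.0145 0.0201
   u0.020 n158 v -0.0136 0.0182
   u0.025 n115 v -0.0097 0.0143
   u0.030 n7 v -0.0011 0.0056
top 201 48 zmed 0.0705374278844797 u [-0.0302  0.0189] v [-0.016  0.013]
   u-0.030 n37 v -0.0091 0.0145
   u-0.025 n34 v -0.0127 0.0063
   u-0.020 n38 v -0.0147 0.0063
   u-0.015 n35 v -0.0160 0.0074
   u-0.010 n11 v -0.0157 0.0058
   u-0.005 n11 v -0.0162 -0.0120
   u0.000 n8 v -0.0160 -0.0116
   u0.005 n8 v -0.0156 -0.0123
   u0.010 n7 v -0.0157 -0.0121
   u0.015 n8 v -0.0151 -0.0112
scene 624 532 zmed 0.07064426701588422 u [-0.0221  0.0301] v [-0.0134  0.0236]
   u-0.025 n13 v 0.0140 0.0209
   u-0.020 n22 v 0.0140 0.0228
   u-0.015 n21 v 0.0141 0.0238
   u-0.010 n27 v 0.0140 0.0238
   u-0.005 n53 v -0.0136 0.0237
   u0.000 n85 v -0.0137 0.0236
   u0.005 n90 v -0.0137 0.0243
   u0.010 n82 v -0.0135 0.0243
   u0.015 n83 v -0.0124 0.0234
   u0.020 n78 v -0.0114 0.0215
   u0.025 n60 v -0.0064 0.0187
   u0.030 n9 v 0.0012 0.0101
```

The three cameras agree that the lens is about 1 mm nearer in x and 4 mm further in +y than the held reader. Moving there and part of the way down.

>>> send_rows --steps '[{"dx":-0.1,"dy":0.4,"dz":-0.6,"rx":0,"ry":0,"rz":0.15,"claw":1},{"dx":0,"dy":0,"dz":-1.2,"rx":0,"ry":0,"rz":0,"claw":1},{"dx":0,"dy":0,"dz":-1.4,"rx":0,"ry":0,"rz":0,"claw":1},{"dx":0,"dy":0,"dz":-1.0,"rx":0,"ry":0,"rz":0,"claw":1},{"dx":0,"dy":0,"dz":-0.6,"rx":0,"ry":0,"rz":0,"claw":1}]'

```text
t: 14.68
tool_pos: [0.5265, 0.2596, 0.2118]
eef_rot: [[-0.992, -0.001, 0.13], [-0.13, -0.001, -0.992], [0.001, -1.0, 0.001]]
force: [-0.4, -0.0, -2.8]
finger_gap: 0.273
```

>>> send_rows --steps '[{"dx":0,"dy":0,"dz":-0.2,"rx":0,"ry":0,"rz":0,"claw":1},{"dx":0,"dy":0,"dz":0,"rx":0,"ry":0,"rz":0,"claw":1},{"dx":0,"dy":0,"dz":0,"rx":0,"ry":0,"rz":0,"claw":1},{"dx":0,"dy":0,"dz":0,"rx":0,"ry":0,"rz":0,"claw":1}]'

```text
t: 15.02
tool_pos: [0.5278, 0.2603, 0.2128]
eef_rot: [[-0.992, 0.002, 0.13], [-0.13, 0.001, -0.992], [-0.002, -1.0, -0.0]]
force: [0.2, 0.4, -2.7]
finger_gap: 0.269
```

```bash
cat > ln.py <<'E'
from h import *
def go(tag):
    s=observe();p=np.array(s["tool_pos"]);R=np.array(s["eef_rot"])
    print("t",s["t"],p,"yaw",np.degrees(np.arctan2(R[0,2],-R[1,2])),"tilt",R[:,1],"win",p+.1116*R[:,1],s["force"],s["finger_gap"])
    yaw=np.radians(7.3);ex=np.array([np.cos(yaw),np.sin(yaw)]);ey=np.array([-ex[1],ex[0]])
    w=p+.1116*R[:,1]
    for n in ["wrist","top","scene"]:
        c=read_camera(n);P=wcloud(c,s) if n=="wrist" else cloud(c);ok=c["range_z"]>0
        cv2.imwrite(f"pics/{n}_{tag}.png",c["img"][:,:,::-1])
        D=P-w;u=D[...,:2]@ex;v=D[...,:2]@ey;z=P[...,2]
        for nm,a,b in [("lens",.066,.0755),("hood",w[2]+.003,w[2]+.028),("hand",w[2]+.065,w[2]+.11)]:
            m=ok&(z>a)&(z<b)&(abs(u)<.045)&(abs(v)<.03)
            if m.sum()>10: print(n,nm,m.sum(),"u",np.percentile(u[m],[1,99])*1e3,"v",np.percentile(v[m],[1,99])*1e3,"zmin/med",z[m].min(),np.median(z[m]))
E
python3 -c "
import ln;ln.go('d')"
```

```text
t 15.0167 [0.5278 0.2603 0.2128] yaw 7.454694205323924 tilt [ 0.0022  0.0006 -1.    ] win [0.528  0.2604 0.1012] [ 0.2326  0.3738 -2.6632] 0.2694518544727365
wrist lens 137 u [-14.0661  29.6847] v [-21.8893   7.2236] zmin/med 0.06667323897326788 0.07140694843306547
wrist hood 293 u [13.2066 31.8806] v [-17.2931  14.6949] zmin/med 0.10594372432593809 0.12243332117133426
wrist hand 1079 u [15.7167 18.6882] v [-12.9505  10.2141] zmin/med 0.16620868252925172 0.19279919023296813
top lens 55 u [-30.3045 -14.3986] v [-19.7584  -0.2389] zmin/med 0.06650933371827572 0.07041011018861354
top hood 93 u [-31.0582  29.068 ] v [-17.5911  14.2993] zmin/med 0.10517025738426855 0.12595581919865217
top hand 30 u [-20.219   16.5436] v [-13.8787  -5.1539] zmin/med 0.1665644831678985 0.1809158804674748
scene lens 207 u [-16.0748  30.6944] v [-18.3728  17.7625] zmin/med 0.06627181764732382 0.07053337180977681
scene hood 236 u [-25.9266  33.0418] v [-14.3686  16.9091] zmin/med 0.10426637146042994 0.12038194932758428
scene hand 338 u [ 0.6612 20.0119] v [-10.7368  12.8528] zmin/med 0.1662962754433044 0.1894521557901273
```

View pics/wrist_d.png

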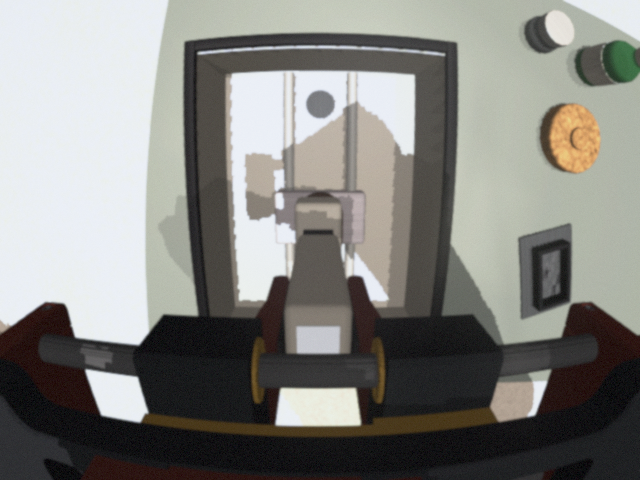

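Window at z 0.101, 3 cm above the lens and about 1.5 mm too far in +y. Final descent.

>>> send_rows --steps '[{"dx":0,"dy":-0.15,"dz":-0.4,"rx":0,"ry":0,"rz":0,"claw":1},{"dx":0,"dy":0,"dz":-0.5,"rx":0,"ry":0,"rz":0,"claw":1},{"dx":0,"dy":0,"dz":-0.5,"rx":0,"ry":0,"rz":0,"claw":1},{"dx":0,"dy":0,"dz":-0.3,"rx":0,"ry":0,"rz":0,"claw":1},{"dx":0,"dy":0,"dz":-0.2,"rx":0,"ry":0,"rz":0,"claw":1}]'

```text
t: 15.58
tool_pos: [0.5271, 0.2583, 0.1923]
eef_rot: [[-0.992, 0.0, 0.13], [-0.13, -0.0, -0.992], [-0.0, -1.0, 0.0]]
force: [-0.0, -0.0, -2.7]
finger_gap: 0.274
```

>>> send_rows --steps '[{"dx":0,"dy":0,"dz":0,"rx":0,"ry":0,"rz":0,"claw":1},{"dx":0,"dy":0,"dz":0,"rx":0,"ry":0,"rz":0,"claw":1},{"dx":0,"dy":0,"dz":0,"rx":0,"ry":0,"rz":0,"claw":1},{"dx":0,"dy":0,"dz":0,"rx":0,"ry":0,"rz":0,"claw":1},{"dx":0,"dy":0,"dz":0,"rx":0,"ry":0,"rz":0,"claw":1}]'

```text
t: 16.0
tool_pos: [0.5275, 0.2586, 0.1934]
eef_rot: [[-0.992, 0.002, 0.13], [-0.13, 0.0, -0.992], [-0.002, -1.0, -0.0]]
force: [-0.4, 0.6, -1.9]
finger_gap: 0.273
```

```bash
python3 -c "
import ln;ln.go('e')
import cv2;i=cv2.imread('pics/scene_e.png');cv2.imwrite('pics/scene_e2.png',cv2.resize(i[280:450,340:560],None,fx=3.5,fy=3.5,interpolation=cv2.INTER_CUBIC))"
```

```text
t 16.0 [0.5275 0.2586 0.1934] yaw 7.4527268090013346 tilt [ 0.0016  0.0003 -1.    ] win [0.5277 0.2586 0.0818] [-0.4268  0.5647 -1.8726] 0.27267919391538653
wrist lens 82 u [-11.8583  30.3509] v [-20.101   17.5186] zmin/med 0.06712201849328567 0.07134474445829567
wrist hood 286 u [ 8.1231 31.885 ] v [-17.2816  14.6959] zmin/med 0.08648059516001215 0.10291969382720505
wrist hand 1076 u [15.7457 18.7003] v [-12.8949  10.1929] zmin/med 0.14695506321027346 0.17298156401998657
top lens 16 u [-24.5091 -16.1479] v [-19.0018 -13.4287] zmin/med 0.06663628786875853 0.07042407650925919
top hood 80 u [-31.1872  29.9731] v [-17.6715  14.6206] zmin/med 0.08503834922779041 0.10595275865462866
top hand 36 u [-19.3194  17.0973] v [-13.5853  -7.3098] zmin/med 0.1474194284474869 0.15725947546193603
scene lens 121 u [-17.8695  31.3804] v [-9.772  19.9232] zmin/med 0.06633240183803957 0.07048102978444148
scene hood 228 u [-24.0281  33.0724] v [-14.3659  17.0567] zmin/med 0.08494001259397643 0.10173797533690487
scene hand 317 u [-1.0279 20.1536] v [-10.3243  12.9962] zmin/med 0.14678928792475643 0.1693898188227223
```

View pics/scene_e2.png

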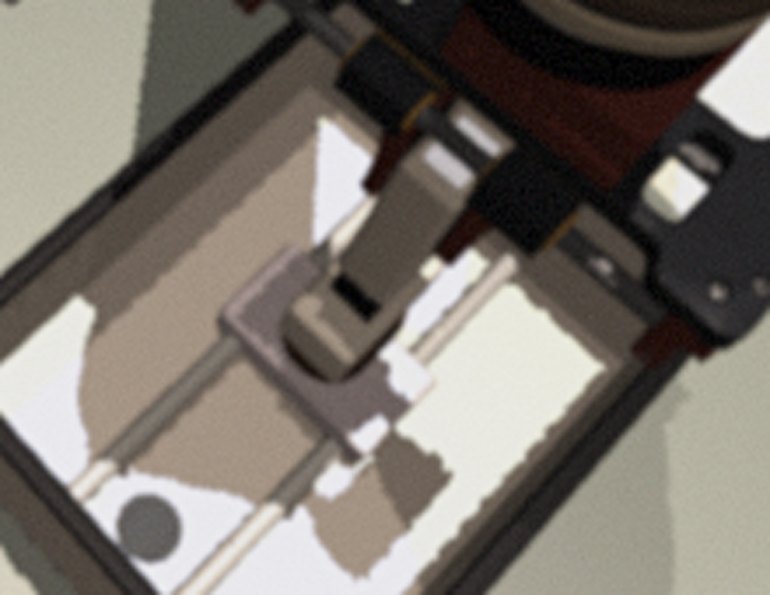

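View pics/wrist_e.png

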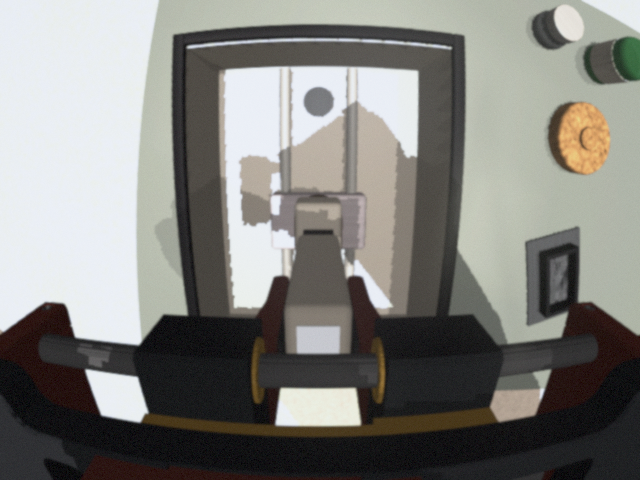

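```bash
python3 - <<'E'
from h import *
s=observe();R=np.array(s["eef_rot"])
for n in ["scene","top","wrist"]:
    c=read_camera(n);P=wcloud(c,s) if n=="wrist" else cloud(c)
    L=(P-s["tool_pos"])@R
    m=(c["range_z"]>0)&(abs(L[...,0])>.02)&(abs(L[...,0])<.029)&(abs(L[...,2])<.012)&(L[...,1]>.07)&(L[...,1]<.095)
    print(n,m.sum(),"shoulder tool-y (expect .0816)",np.median(L[m][:,1]) if m.sum() else None)
print(s["t"],s["tool_pos"],abs(s["qvel"]).max())
E
```

```text
scene 105 shoulder tool-y (expect .0816) 0.08189593679308292
top 93 shoulder tool-y (expect .0816) 0.08211612599940725
wrist 472 shoulder tool-y (expect .0816) 0.08098662294400992
16.15 [0.5275 0.2585 0.1933] 0.11111875394464733
```

No slip, about 10.7 mm gap, and the arm is steady. Handing in.

```bash
python3 -c "
from station import *
print(order.job_done());s=observe();print(s['t'],s['tool_pos'],s['finger_gap'])"
```

```text
the job is handed in; nothing more can be done
None
the job is handed in; nothing more can be done
```

The job is handed in at about 16 s of the 56 s allowed, with the reader still gripped in the hover over the lens. No verdict was reported.

- **Reading:** I took the white reader from its cradle, left the red look-alike alone, and pointed it at the ticket. By my measurement the window was 80 mm from the ticket, the axis under 0.1° off square and about 0.7 mm off the middle. I held it still for about 2.9 s.
- **Hover:** I set the reader upright and carried it over the tub wall to the lens. Last checks put it about 10.7 mm above the lens, within about 1 mm of centre and tilted about 0.1°. The hood is at 7.45° against about 7.3° for the lens.
- **Grip and contact:** The reader had not slipped in the grip. The wrist force showed only its weight, about 2–3 N, with no sign of touching anything.

**Disagreement:** the cameras differed by 2–3 mm in absolute position, mostly in y. I therefore centred the reader over the lens by comparing the two within each camera. For the ticket I averaged the cameras, and the scene camera alone put that aim about 3 mm off.

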